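# Index the dental cast on the model saw

### The job

Turn the star handwheel of the model saw until the pointer of the carriage stands level with the red tab on the scale, to about a millimetre, so that the plaster arch is set for its next cut; then leave the wheel alone. The screw has a left-hand thread. Leave everything else on the counter where it is.

Things in the scene. Friction and masses are not known exactly. Their poses are not given: they have to be found in the camera images.
- saw: Fixed model saw, off: white base 160 mm wide (its x), from y = 40 to 400 mm, column to y = 445; motor and disc over the carriage, 300 mm tall. Origin on the table straight below the handwheel's hub; z up; +y is the screw's axis, from the wheel along the base; +x points away from the robot, give or take 20 degrees. At y below 24 mm there is only the wheel. Bearing plate from y = 50 mm, 140 mm tall.
- hub (a point): Centre of the star handwheel, 110 mm above the table, hub 44 mm across and 36 mm long. The wheel stands upright in the saw's x-z plane and turns about the saw's y. No rim: five bare radial arms 72 degrees apart, steel rods 12 mm thick, each ending in a 22 mm ball centred 80 mm from the hub; four balls black, one yellow. Lowest point 19 mm above the table.
- yellow_knob (a point): Centre of the yellow ball at the end of one arm of the handwheel, 80 mm from the hub; the other four arms follow at 72 degree steps.
- screw (a joint): Turn of the screw (rad). Positive: top of the wheel goes along the saw's +x, clockwise seen from the wheel's end. LEFT-HAND thread, lead 20 mm a turn: positive drives the carriage away from the wheel (saw's +y), negative brings it nearer. Takes 0.25 N m (about 4 N at the arms), stays where left. Worn coupling: about 10 degrees of play in which the wheel turns and the screw does not.
- carriage: Aluminium carriage, 140 mm (x) by 100 mm (y), top 123 mm above the table, with a plaster arch clamped on it up to 155 mm. Origin under its middle, axes as the saw's. Slides along the saw's y, 45 mm either way from y = 220 mm; only the screw moves it.
- pointer (a point): Tip of the black pointer, 5 mm wide, that sticks out of the middle of the carriage on the saw's +x side, 91 mm above the table, over the aluminium scale bar (lines every 10 mm).
- red_tab: Red tab fixed on the scale bar: the mark to reach. 6 mm wide along the scale, 12 mm deep, 30 mm tall, its foot 60 mm above the table; origin under its centre, axes as the saw's. The pointer is level with it when both have the same y in the saw's frame; its tip then stops 2 mm short of the tab's face.
- blue_tab: Blue tab of the same size on the scale bar: a mark for a later cut, not the one wanted. At the start it and the red tab stand on opposite sides of the pointer, either way round.
- teeth_model: loose demonstration teeth model, red base 70 x 70 mm, 46 mm tall, origin under its centre
- plaster_cast: loose spare plaster cast, tan base 70 x 70 mm, 46 mm tall, origin under its centre
- impression_gun: loose white impression gun lying on its side, about 240 mm long, 34 mm tall, origin under its barrel
- mouse: loose black computer mouse, 110 x 62 x 36 mm, origin under its centre
- mixing_bowl: loose green mixing bowl, 124 mm across, 65 mm tall, origin under its centre
- disinfectant: loose white bottle with blue cap, 68 mm across, 170 mm tall, origin under its centre
- spatula: loose mixing spatula lying flat on the table

How it is judged:
By the outcome, as a careful person would: the job done as asked, in the order asked, and still so for the second after the job is handed in, with the robot touching nothing.
It also fails if it takes over 72 s, if anything falls off the work surface, if the arm or the gripper's body presses on something with over 40 N, if the wrist force passes 120 N, or if a joint passes its speed limit or range.

### The arm

A 6-joint arm with a two-finger parallel gripper is mounted at the origin on the work surface. World frame = base frame: x ahead of the robot, y to its left, z up, the work surface at z = 0. Lengths are in m, angles in rad, forces in N, time in s.
With the tool pointing down it reaches from about 0.35 to 0.775 m from the base axis. Payload 7.3 kg.
Tool frame: the origin (TCP) lies at the very end of the fingers, on their centre line; the grasp point (between the pads) lies 19 mm behind it (robot.tcp_to_grasp is the distance from the TCP to the grasp point, in m); x points along the fingers, y is the direction in which the jaws open and shut, and the axes are right-handed (so a half turn about x gives the same grasp; the last joint's range is limited). The gripper opens to 92 mm and grips with 3 to 60 N. Pads are 19 mm wide; open, the fingers measure 130 mm over their backs; the gripper's body (75 mm by 190 mm) begins 47 mm behind the grasp point.
Start: joints at [1.048, 0.342, 1.524, -0, 1.275, -0.146], TCP at [0.193, 0.488, 0.227] pointing down, gripper open.
Joint ranges: [-2.53, 2.53], [-0.77, 2.02], [0.04, 2.7], [-1, 4.14], [0.28, 2.66], [-3.11, 3.11]. Speed limits (rad/s): [2.57, 2.57, 3.14, 3.14, 3.14, 3.14].

### API

Orientations are given as [roll, pitch, yaw] about the fixed x, y, z axes, in that order (R = Rz(yaw) Ry(pitch) Rx(roll)).
In Python, from cell import robot gives the robot as it stands.
- The arm moves only by the tool move_arm, never from a script. Its argument "increments" is a list of rows, each a list of 4 numbers: the shift along the tool's x, y, z normalised to -1 to 1, where 1 is 40 cm, then the turn about the tool's x normalised to -1 to 1, where 1 is 60 degrees. In form: [[dx, dy, dz, twist], ...]. A call has 1 to 5 rows; each row is the pose to reach, as a shift and turn from the pose commanded when the call began, along the tool's axes at that moment; what a row does not reach only later rows make up. A row lasts 1/8 s, in which the tool goes at most 62.5 mm and 10.7 degrees, less where a joint would pass 70% of its speed; a pose out of reach is approached as far as the arm can. A call with a number of a shift or a turn outside -1 to 1 is refused whole. A call with a gripper value outside its range is refused whole. "gripper" is the closure, from 0 (fully open) to 1 (shut), set as the call begins (left out, the last holds). The fingers move at their own pace and stop on an object; "squeeze" is the grip in N (left out, the last holds). Time passes only in rows, so rows that repeat a pose let the fingers close. It gives the time, the measured TCP pose, the force and the opening at its end, in the units of the state.
- robot.observe(): the state, without advancing time (a new reading comes with each control period).
- robot.read_camera(name): name is "side" or "top" or "wrist"; returns the picture (400x640x3 uint8, red, green, blue); there is no depth.
- robot.camera_params(name): a dict with "fx", "fy", "cx", "cy" (pixels), "R" (3x3) and "t" (3): a world point X has camera coordinates R X + t; the wrist camera has in their place "tool_from_camera" (4x4, takes a point from camera to tool coordinates, whose origin is the TCP and whose axes are the tool frame's). Camera axes: x right, y down, z forward; pixel columns grow to the right and rows downward; lengths in m; the calibration is good to about 2 mm. A picture is of the moment at which its call begins: read the wrist's pose just before it. camera_params takes no time and is no camera call.
- robot.hand_in(): hands the job in, once; it reports no verdict.
The state is a dict: "time": time; "qpos": joint angles; "qvel": joint speeds; "joint_efforts": joint torques, N m; "tool_pos": TCP position; "tool_rot": TCP orientation; "contact_force": force on the tool from outside, world axes, zero at the start; "torque": the same for the moment, N m; "opening": finger opening in m.
Only numpy, scipy, OpenCV 4.12 (cv2) and the standard library are available. Lean on these libraries where they do the work, as an engineer would, in place of code of your own. Each camera call takes 0.05 s, during which the arm holds its last target.

## Working session

There is one attempt and no reset: what is moved stays moved. The work goes in short steps, Python scripts to look and compute and a tool call to move; the robot and the scene stay as the last step left them, time stands still between calls to the robot, and variables do not carry over. Pictures are saved under pics/ and viewed, and the job is handed in when it is done.

Besides the shell and the picture viewer there is one more tool, called after "Request:" as name(argument=value, ...), one argument or row to a line, values as JSON. move_arm: Moves the arm, as the interface text tells. Its arguments: {"type":"object","properties":{"increments":{"type":"array","items":{"type":"array","items":{"type":"number"}}},"gripper":{"type":"number"},"squeeze":{"type":"number"}},"required":["increments"]}

```bash
ls; mkdir -p pics
cat > h.py <<'E'
import numpy as np, cv2
from cell import robot
def snap(n,f):
    im=robot.read_camera(n); cv2.imwrite('pics/'+f,im[:,:,::-1]); return im
E
python3 - <<'E'
from h import *
print(robot.observe())
for n in ['side','top','wrist']:
    snap(n,n+'0.png'); print(n,robot.camera_params(n))
E
```

```text
pics
{'time': 0.0, 'qpos': array([ 1.04800869e+00,  3.42775466e-01,  1.52503355e+00,  9.97023595e-07,
        1.27542412e+00, -1.45983390e-01]), 'qvel': array([-0.00023092, -0.00150213,  0.00038992, -0.00072015,  0.00064111,
       -0.00044092]), 'joint_efforts': array([ 1.11360721e-03, -4.31242275e+01, -2.44226611e+01,  7.17166322e-02,
        5.59272291e-02, -1.44762357e-04]), 'tool_pos': array([0.19293154, 0.48780973, 0.22601184]), 'tool_rot': array([-1.71736087,  1.56915585, -2.09416541]), 'contact_force': array([-0.61344176,  0.55762394,  0.06172817]), 'torque': array([-0.01477437,  0.01090532, -0.04435461]), 'opening': 0.09174778681561131}
side {'fx': 492.19300616245073, 'fy': 492.19300616245073, 'cx': 317.8922537067487, 'cy': 191.26384125063836, 'R': array([[-0.9108425 ,  0.41273942, -0.00347899],
       [ 0.31084511,  0.68038583, -0.6636644 ],
       [-0.27155341, -0.60557518, -0.74802236]]), 't': array([ 0.53948606, -0.04458709,  1.54791427])}
top {'fx': 396.3688111097024, 'fy': 396.3688111097024, 'cx': 314.0465331257418, 'cy': 203.42864977089286, 'R': array([[ 0.02600111, -0.99956091,  0.01421012],
       [-0.9971835 , -0.02693438, -0.06999724],
       [ 0.07034925, -0.01235009, -0.99744597]]), 't': array([-0.08167094,  0.56391625,  1.40109335])}
wrist {'fx': 331.9728005890729, 'fy': 331.9728005890729, 'cx': 321.80579078011044, 'cy': 191.53301035398565, 'tool_from_camera': array([[ 1.57389578e-03, -2.63770902e-01,  9.64584073e-01,
        -1.58782602e-01],
       [ 9.99998741e-01,  6.08587233e-04, -1.46525973e-03,
        -1.15466898e-03],
       [-2.00540673e-04,  9.64585165e-01,  2.63771528e-01,
        -7.13425427e-02],
       [ 0.00000000e+00,  0.00000000e+00,  0.00000000e+00,
         1.00000000e+00]])}
```

View pics/side0.png

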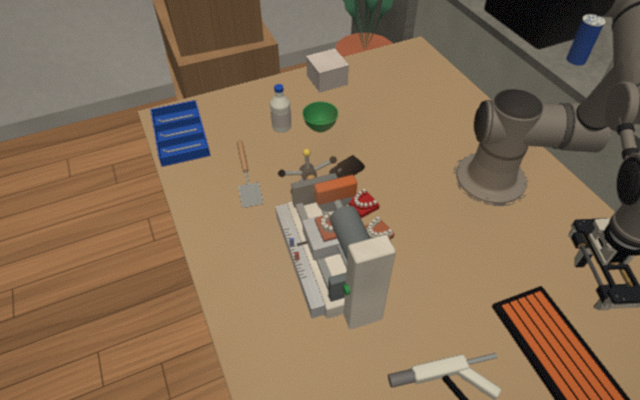

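View pics/top0.png

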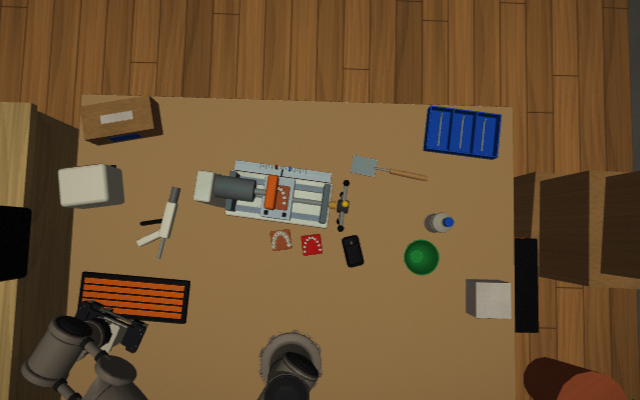

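View pics/wrist0.png

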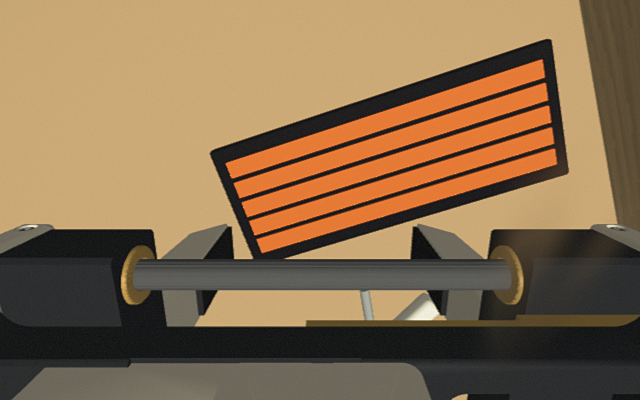

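The top picture shows the saw at about (195–350, 160–230), with its wheel at about (343, 205) and the yellow ball up. The side picture shows the wheel at about (307, 168), and the pointer and tabs near (295, 245). I'll enlarge both.

Run:
```python
import cv2
s=cv2.imread('pics/side0.png'); t=cv2.imread('pics/top0.png')
cv2.imwrite('pics/s1.png',cv2.resize(s[130:330,240:400],(640,800),interpolation=cv2.INTER_CUBIC)[:600])
cv2.imwrite('pics/s2.png',cv2.resize(s[220:290,265:345],(800,700),interpolation=cv2.INTER_CUBIC)[:600])
cv2.imwrite('pics/t1.png',cv2.resize(t[150:250,220:360],(784,560),interpolation=cv2.INTER_CUBIC))
```

```text
(no output)
```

View pics/s1.png

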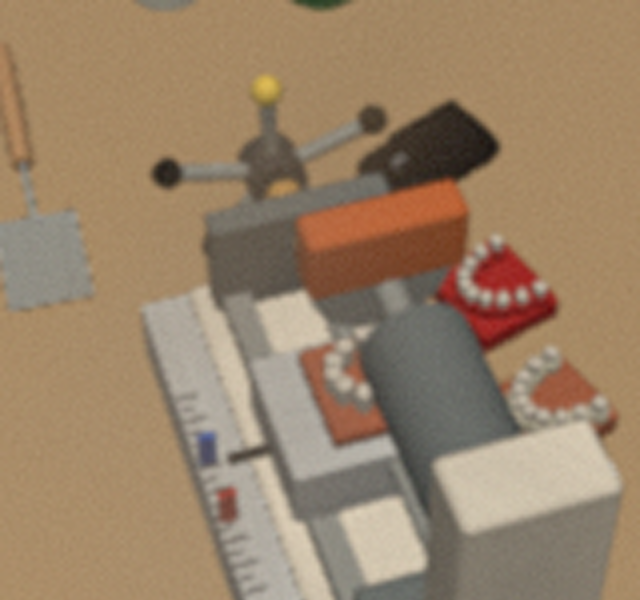

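View pics/s2.png

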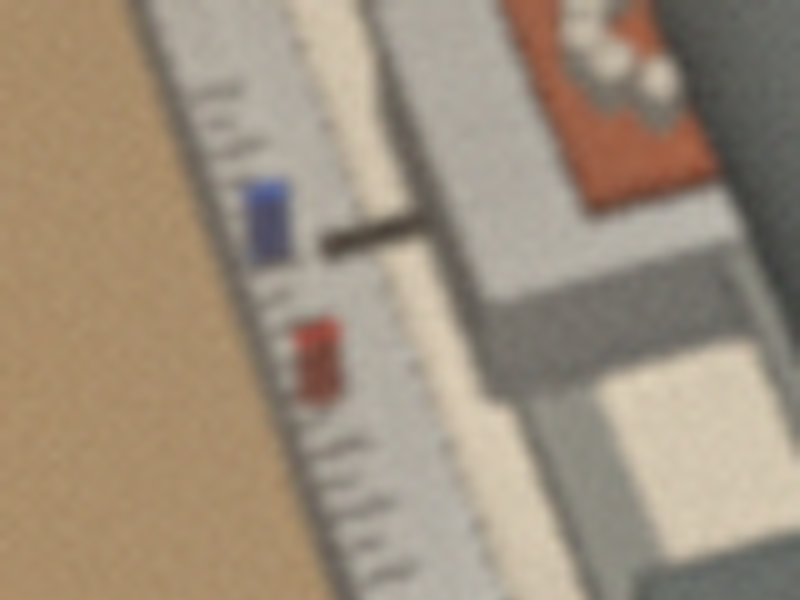

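View pics/t1.png

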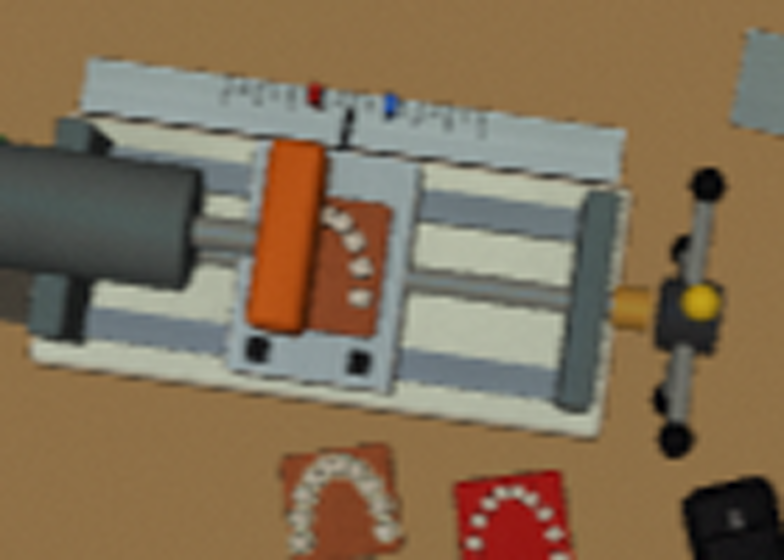

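```bash
cat > fit.py <<'E'
from h import *
from scipy.optimize import least_squares
P={n:robot.camera_params(n) for n in('side','top')}
def proj(n,X):
    p=P[n]; c=np.asarray(X)@np.array(p['R']).T+p['t']
    return np.stack([p['fx']*c[...,0]/c[...,2]+p['cx'],p['fy']*c[...,1]/c[...,2]+p['cy']],-1)
def S1(x,y):return ('side',((x+.5)/4-.5+240,(y+.5)/4-.5+130))
def S2(x,y):return ('side',((x+.5)/10-.5+265,(y+.5)/10-.5+220))
def T1(x,y):return ('top',((x+.5)/5.6-.5+220,(y+.5)/5.6-.5+150))
def saw(p):
    a=p[2]; return np.array([[np.cos(a),-np.sin(a),0],[np.sin(a),np.cos(a),0],[0,0,1]]),np.array([p[0],p[1],0])
E
python3 - <<'E'
from fit import *
def pt(p,name):
    R,o=saw(p)
    if name[0]=='b':
        k=int(name[1]); th=p[3]-k*1.2566
        X=[.08*np.cos(th),0,.11+.08*np.sin(th)]
    if name=='ptr': X=[p[7],p[4],.0915]
    if name=='red': X=[p[8],p[5],.09]
    if name=='blue': X=[p[8],p[6],.09]
    return R@X+o
obs=[('b0',S1(266,90)),('b4',S1(167,172)),('b1',S1(372,120)),('b0',T1(701,302)),('b1',T1(708,185)),('b4',T1(675,440)),
('ptr',S2(325,238)),('ptr',T1(350,111)),('red',S2(319,330)),('blue',S2(268,190)),('red',T1(316,94)),('blue',T1(391,104))]
def solve(obs):
    f=lambda p:np.concatenate([proj(c,pt(p,n))-uv for n,(c,uv) in obs])
    best=None
    for y0 in(-1.5,1.5,0):
        r=least_squares(f,[.55,-.1,y0,1.57,.22,.23,.2,.09,.1],loss='soft_l1')
        if best is None or r.cost<best.cost: best=r
    return best,f
# side view: from saw's far end the +x side appears left; b1 (clockwise from wheel end = +x) -> left
o2=[(dict(b1='b4',b4='b1').get(n,n) if c[0]=='side' else n,c) for n,c in obs]
for o in(obs,o2):
    r,f=solve(o); print(r.cost,np.round(r.x,4)); print(np.round(f(r.x).reshape(-1,2),1).tolist())
print(robot.observe()['time'])
E
```

```text
Traceback (most recent call last):
ValueError: invalid literal for int() with base 10: 'l'
```

```bash
cat > fit2.py <<'E'
from fit import *
def pt(p,name):
    R,o=saw(p)
    if name[0]=='b' and name!='blue':
        k=int(name[1]); th=p[3]-k*1.2566
        X=[.08*np.cos(th),0,.11+.08*np.sin(th)]
    if name=='ptr': X=[p[7],p[4],.0915]
    if name=='red': X=[p[8],p[5],.09]
    if name=='blue': X=[p[8],p[6],.09]
    return R@X+o
def solve(obs):
    f=lambda p:np.concatenate([proj(c,pt(p,n))-uv for n,(c,uv) in obs])
    best=None
    for y0 in(-1.5,1.5,0):
        r=least_squares(f,[.55,-.1,y0,1.57,.22,.23,.2,.09,.1],loss='soft_l1')
        if best is None or r.cost<best.cost: best=r
    return best,f
E
python3 - <<'E'
from fit2 import *
obs=[('b0',S1(266,90)),('b1',S1(167,172)),('b4',S1(372,120)),('b0',T1(701,302)),('b1',T1(708,185)),('b4',T1(675,440)),
('ptr',S2(325,238)),('ptr',T1(350,111)),('red',S2(319,330)),('blue',S2(268,190)),('red',T1(316,94)),('blue',T1(391,104))]
r,f=solve(obs); print(r.cost,np.round(r.x,4)); print(np.round(f(r.x).reshape(-1,2),1).tolist())
print(robot.observe()['time'])
from scipy.spatial.transform import Rotation as Ro
print(np.round(Ro.from_euler('xyz',robot.observe()['tool_rot']).as_matrix(),3))
E
```

```text
1.0227200809205992 [ 0.5525 -0.1607 -0.1113  1.5401  0.2188  0.2431  0.1967  0.0965  0.1053]
[[-0.3, -0.0], [-0.4, 0.1], [-0.4, -0.1], [-0.2, 0.4], [-0.1, 0.4], [-0.2, 0.3], [-0.3, 0.3], [0.1, 0.6], [-0.3, -0.2], [-0.2, -0.3], [-0.4, 0.2], [-0.4, 0.2]]
0.15
[[-0.001  0.368  0.93 ]
 [-0.001  0.93  -0.368]
 [-1.    -0.001 -0.   ]]
```

Fit residuals are under 0.6 px. The saw's origin is at (0.5525, −0.161) with yaw −6.4°. The pointer is at y = 219 and the red tab at y = 243, the far side, so I need +24 mm, about 1.2 positive turns. I'll push the top arms along +x from the robot side with the fingers closed.

Request:
move_arm(
  increments=[
    [-0.12,0,0,0],
    [-0.22,-0.12,0.1,0],
    [-0.22,-0.22,0.23,0],
    [-0.22,-0.33,0.37,0],
    [-0.22,-0.43,0.5,0],
  ],
  gripper=1,
  squeeze=20,
)

```text
time: 0.78
tool_pos: [0.3037, 0.2743, 0.3148]
tool_rot: [0.824, 1.57, 0.448]
contact_force: [1.0, -0.2, 0.5]
opening: 0.0466
```

```bash
cat > st.py <<'E'
from fit2 import *
from scipy.spatial.transform import Rotation as Ro
SP=[0.5525,-0.1607,-0.1113]
def st(target=None,head=-0.1113):
    s=robot.observe(); R=Ro.from_euler('xyz',s['tool_rot']).as_matrix()
    Rs,o=saw(SP)
    z=R[:,2]; h=np.arctan2(z[1],z[0])
    print('t',round(s['time'],3),'world',np.round(s['tool_pos'],4),'saw',np.round((Rs.T@(s['tool_pos']-o))*1000,1),'zhead',round(np.degrees(h),1),'F',np.round(s['contact_force'],1),'op',round(s['opening'],3))
    if target is not None:
        d=R.T@(Rs@np.array(target)/1000+o-s['tool_pos'])/0.4
        print('cmd',np.round(d,3),'twist',round(-np.degrees(head-h)/60,3))
    return s
E
python3 -c "
from st import *
st([-75,0,260])"
```

```text
t 0.775 world [0.3037 0.2743 0.3148] saw [-295.6  404.7  314.8] zhead -21.5 F [ 1.  -0.2  0.5] op 0.047
cmd [ 0.137 -0.832  0.797] twist -0.253
```

Request:
move_arm(
  increments=[
    [0,-0.11,0.1,-0.1],
    [0,-0.22,0.2,-0.25],
    [0,-0.33,0.31,-0.25],
    [0,-0.44,0.42,-0.25],
    [0,-0.55,0.52,-0.25],
  ],
)

```text
time: 1.4
tool_pos: [0.4147, -0.0037, 0.3147]
tool_rot: [0.706, 1.57, 0.591]
contact_force: [0.3, 1.0, -0.0]
opening: 0.0008
```

```bash
python3 -c "
from st import *
st([-75,0,260])"
```

```text
t 1.4 world [ 0.4147 -0.0037  0.3147] saw [-154.4  140.8  314.7] zhead -6.6 F [ 0.3  1.  -0. ] op 0.001
cmd [ 0.137 -0.351  0.2  ] twist -0.004
```

Request:
move_arm(
  increments=[
    [0.05,-0.13,0.1,0],
    [0.1,-0.25,0.2,0],
    [0.137,-0.351,0.285,0],
    [0.137,-0.351,0.285,0],
    [0.137,-0.351,0.285,0],
  ],
)

```text
time: 2.02
tool_pos: [0.5111, -0.154, 0.2594]
tool_rot: [2.563, 1.569, 2.448]
contact_force: [0.3, -0.1, 0.6]
opening: 0.0001
```

```bash
python3 -c "
from st import *
st([-40,0,150])
snap('wrist','w1.png')"
```

```text
t 2.025 world [ 0.5111 -0.154   0.2594] saw [-41.9   2.1 259.4] zhead -6.6 F [ 0.3 -0.1  0.6] op 0.0
cmd [ 0.273 -0.005  0.005] twist -0.004
```

View pics/w1.png

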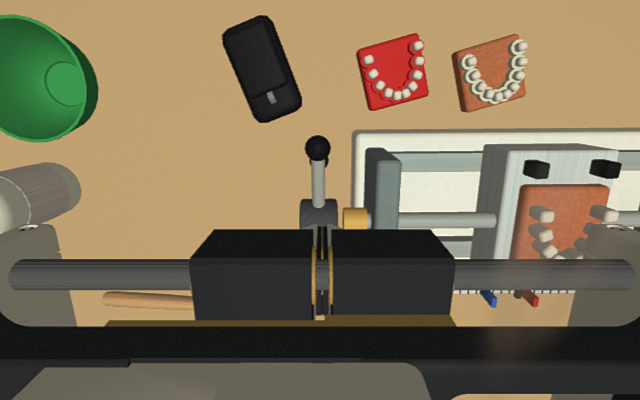

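The wheel plane (black ball at 317, 150) lines up with the closed fingers (column 321). The tabs are visible at (487, 298) and (530, 298). Going down now.

Request:
move_arm(
  increments=[
    [0.12,-0.005,0,0],
    [0.24,-0.005,0,0],
    [0.273,-0.005,0,0],
    [0.273,-0.005,0.04,0],
    [0.273,-0.005,0.06,0],
  ],
)

```text
time: 2.7
tool_pos: [0.5364, -0.1587, 0.1526]
tool_rot: [-0.263, 1.568, -0.377]
contact_force: [0.6, -0.1, 0.1]
opening: 0.0005
```

```bash
python3 -c "
from st import *
st([45,0,150])"
```

```text
t 2.7 world [ 0.5364 -0.1587  0.1526] saw [-16.2   0.2 152.6] zhead -6.5 F [ 0.6 -0.1  0.1] op 0.0
cmd [ 0.007 -0.     0.153] twist -0.003
```

Request:
move_arm(
  increments=[
    [0.005,0,0.03,0],
    [0.005,0,0.06,0],
    [0.005,0,0.09,0],
    [0.005,0,0.128,0],
    [0.005,0,0.128,0],
  ],
)

```text
time: 3.32
tool_pos: [0.5865, -0.1649, 0.149]
tool_rot: [-0.365, 1.57, -0.479]
contact_force: [-1.1, 0.5, 1.4]
opening: 0.0008
```

```bash
python3 -c "
from st import *
st([35,0,150])
snap('side','s3.png');snap('top','t3.png')
s=cv2.imread('pics/side0.png')
s=cv2.imread('pics/s3.png'); t=cv2.imread('pics/t3.png')
a=cv2.resize(s[140:290,250:370],(480,600),interpolation=cv2.INTER_CUBIC)
cv2.imwrite('pics/s3z.png',a)
"
```

```text
t 3.325 world [ 0.5865 -0.1649  0.149 ] saw [ 34.3  -0.4 149. ] zhead -6.6 F [-1.1  0.5  1.4] op 0.001
cmd [-0.002  0.001  0.002] twist -0.003
```

View pics/s3z.png

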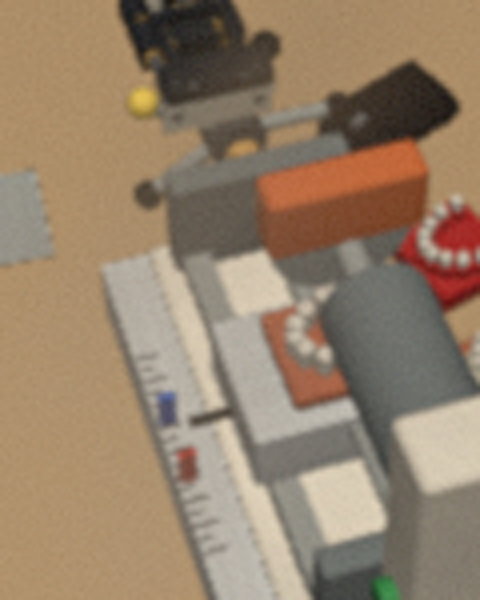

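Request:
move_arm(
  increments=[
    [-0.02,0,-0.03,0],
    [-0.17,0,-0.03,0],
    [-0.19,0,-0.06,0],
    [-0.19,0,-0.21,0],
    [-0.19,0,-0.24,0],
  ],
)

```text
time: 4.05
tool_pos: [0.4864, -0.1525, 0.2242]
tool_rot: [2.789, 1.568, 2.673]
contact_force: [-0.1, 1.3, 0.3]
opening: 0.0006
```

Request:
move_arm(
  increments=[
    [0.1,0,0,0],
    [0.19,0,0,0],
    [0.19,0,0.04,0],
    [0.19,0,0.08,0],
    [0.19,0,0.12,0],
  ],
)

```text
time: 4.68
tool_pos: [0.5379, -0.1595, 0.1488]
tool_rot: [-3.067, 1.57, 3.101]
contact_force: [-3.9, 0.2, 2.9]
opening: 0.0006
```

```bash
python3 -c "
from st import *
st([35,0,150])"
```

```text
t 4.675 world [ 0.5379 -0.1595  0.1488] saw [-14.7  -0.4 148.8] zhead -6.6 F [-3.9  0.2  2.9] op 0.001
cmd [-0.003  0.001  0.124] twist -0.004
```

Request:
move_arm(
  increments=[
    [0,0,0.04,0],
    [0,0,0.08,0],
    [0,0,0.12,0],
    [0,0,0.12,0],
    [-0.02,0,0.09,0],
  ],
)

```text
time: 5.3
tool_pos: [0.5736, -0.1633, 0.1563]
tool_rot: [1.848, 1.57, 1.733]
contact_force: [0.5, -0.7, 0.2]
opening: 0.0005
```

Request:
move_arm(
  increments=[
    [-0.15,0,0,0],
    [-0.17,0,-0.03,0],
    [-0.17,0,-0.18,0],
    [-0.17,0,-0.21,0],
    [-0.07,0,-0.21,0],
  ],
)

```text
time: 5.92
tool_pos: [0.4914, -0.1546, 0.1876]
tool_rot: [-0.314, 1.562, -0.429]
contact_force: [0.7, 0.3, -0.3]
opening: 0.0004
```

```bash
python3 -c "
from st import *
st([-55,0,150])"
```

```text
t 5.925 world [ 0.4914 -0.1546  0.1876] saw [-61.4  -0.7 187.6] zhead -6.6 F [ 0.7  0.3 -0.3] op 0.0
cmd [0.094 0.002 0.015] twist -0.004
```

Request:
move_arm(
  increments=[
    [0.09,0.002,0,0],
    [0.09,0.002,0.06,0],
    [0.09,0.002,0.11,0],
    [0.09,0.002,0.15,0],
    [0.09,0.002,0.19,0],
  ],
)

```text
time: 6.55
tool_pos: [0.5634, -0.1614, 0.1474]
tool_rot: [3.062, 1.563, 2.947]
contact_force: [-9.6, -0.6, -0.6]
opening: 0.0004
```

Request:
move_arm(
  increments=[
    [0,0,0.025,0],
    [0,0,0.05,0],
    [0,0,0.05,0],
    [-0.02,0,0.02,0],
    [-0.17,0,0.02,0],
  ],
)

```text
time: 7.18
tool_pos: [0.5709, -0.1616, 0.2139]
tool_rot: [2.81, 1.562, 2.694]
contact_force: [1.0, -0.0, 0.2]
opening: 0.0006
```

```bash
python3 -c "
from st import *
st([-55,0,220])"
```

```text
t 7.175 world [ 0.5709 -0.1616  0.2139] saw [ 18.4   1.2 213.9] zhead -6.6 F [ 1.  -0.   0.2] op 0.001
cmd [-0.014 -0.004 -0.184] twist -0.004
```

Request:
move_arm(
  increments=[
    [-0.015,-0.003,-0.03,0],
    [-0.015,-0.003,-0.17,0],
    [-0.015,-0.003,-0.19,0],
    [0.06,-0.003,-0.19,0],
    [0.16,-0.003,-0.19,0],
  ],
)

```text
time: 7.8
tool_pos: [0.4995, -0.1557, 0.1534]
tool_rot: [-0.269, 1.565, -0.384]
contact_force: [-0.3, 0.3, -0.9]
opening: 0.0002
```

Request:
move_arm(
  increments=[
    [0,0,0.05,0],
    [0,0,0.1,0],
    [0,0,0.15,0],
    [0,0,0.19,0],
    [0,0,0.23,0],
  ],
)

```text
time: 8.43
tool_pos: [0.5886, -0.1655, 0.152]
tool_rot: [2.988, 1.567, 2.873]
contact_force: [-5.3, 0.2, 1.3]
opening: 0.0001
```

```bash
python3 -c "
from st import *
st([35,0,150])"
```

```text
t 8.425 world [ 0.5886 -0.1655  0.152 ] saw [ 36.4  -0.7 152. ] zhead -6.6 F [-5.3  0.2  1.3] op 0.0
cmd [ 0.005  0.002 -0.003] twist -0.004
```

Three follow-on strokes are done. Next I back off, lift, and measure.

Request:
move_arm(
  increments=[
    [0.005,0,0,0],
    [-0.02,0,-0.03,0],
    [-0.17,0,-0.03,0],
    [-0.18,0,-0.1,0],
    [-0.18,0,-0.23,0],
  ],
)

```text
time: 9.05
tool_pos: [0.4978, -0.1552, 0.2259]
tool_rot: [-0.305, 1.567, -0.419]
contact_force: [-0.1, 0.1, 0.3]
opening: 0.0007
```

```bash
python3 -c "
from st import *
st([-55,0,150])
snap('side','s4.png')
s=cv2.imread('pics/s4.png')
cv2.imwrite('pics/s4z.png',cv2.resize(s[140:290,250:370],(480,600),interpolation=cv2.INTER_CUBIC))
cv2.imwrite('pics/s4y.png',cv2.resize(s[220:280,265:345],(800,600),interpolation=cv2.INTER_CUBIC))
"
```

```text
t 9.05 world [ 0.4978 -0.1552  0.2259] saw [-55.   -0.7 225.9] zhead -6.6 F [-0.1  0.1  0.3] op 0.001
cmd [ 0.19   0.002 -0.001] twist -0.003
```

View pics/s4z.png

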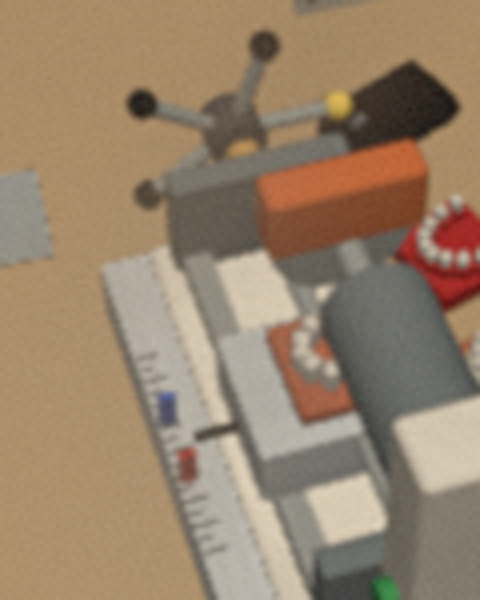

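View pics/s4y.png

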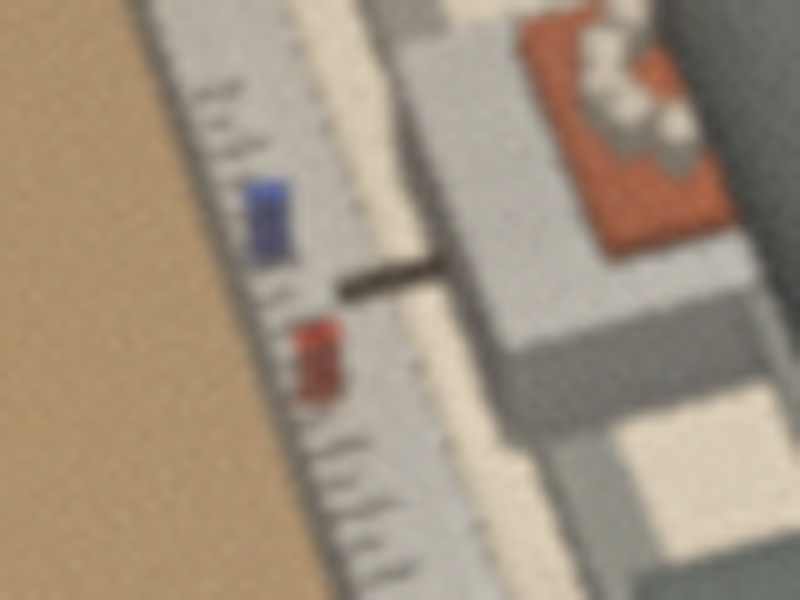

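Yellow is now on the robot side, near 180° (338, 103 in the enlargement), so the wheel has turned about 268°. The pointer has moved from (325, 238) to (343, 290) towards red. Two more strokes before a close look.

Request:
move_arm(
  increments=[
    [0.1,0,0,0],
    [0.19,0,0.02,0],
    [0.19,0,0.07,0],
    [0.19,0,0.12,0],
    [0.19,0,0.16,0],
  ],
)

```text
time: 9.72
tool_pos: [0.5588, -0.1619, 0.1479]
tool_rot: [3.023, 1.563, 2.908]
contact_force: [-9.3, -0.4, -2.1]
opening: 0.0004
```

Request:
move_arm(
  increments=[
    [0,0,0.03,0],
    [0,0,0.065,0],
    [0,0,0.065,0],
    [-0.02,0,0.03,0],
    [-0.17,0,0.03,0],
  ],
)

```text
time: 10.35
tool_pos: [0.57, -0.1627, 0.214]
tool_rot: [2.835, 1.561, 2.719]
contact_force: [1.1, -0.9, 0.3]
opening: 0.0005
```

```bash
python3 -c "
from st import *
st([-55,0,220])"
```

```text
t 10.35 world [ 0.57   -0.1627  0.214 ] saw [ 17.6  -0.  214. ] zhead -6.6 F [ 1.1 -0.9  0.3] op 0.0
cmd [-0.013 -0.001 -0.182] twist -0.004
```

Request:
move_arm(
  increments=[
    [-0.015,0,-0.03,0],
    [-0.015,0,-0.17,0],
    [-0.015,0,-0.19,0],
    [0.06,0,-0.19,0],
    [0.16,0,-0.19,0],
  ],
)

```text
time: 10.98
tool_pos: [0.4991, -0.1556, 0.1534]
tool_rot: [-0.288, 1.566, -0.404]
contact_force: [0.2, 1.3, -0.3]
opening: 0.0007
```

Request:
move_arm(
  increments=[
    [0,0,0.05,0],
    [0,0,0.1,0],
    [0,0,0.15,0],
    [0,0,0.19,0],
    [0,0,0.19,0],
  ],
)

```text
time: 11.6
tool_pos: [0.5738, -0.1639, 0.1523]
tool_rot: [2.896, 1.57, 2.781]
contact_force: [-2.2, 0.2, -0.4]
opening: 0.0005
```

```bash
python3 -c "
from st import *
st([35,0,150])
snap('side','s5.png')
s=cv2.imread('pics/s5.png')
cv2.imwrite('pics/s5y.png',cv2.resize(s[220:280,265:345],(800,600),interpolation=cv2.INTER_CUBIC))
"
```

```text
t 11.6 world [ 0.5738 -0.1639  0.1523] saw [ 21.5  -0.8 152.3] zhead -6.6 F [-2.2  0.2 -0.4] op 0.0
cmd [0.006 0.002 0.034] twist -0.003
```

View pics/s5y.png

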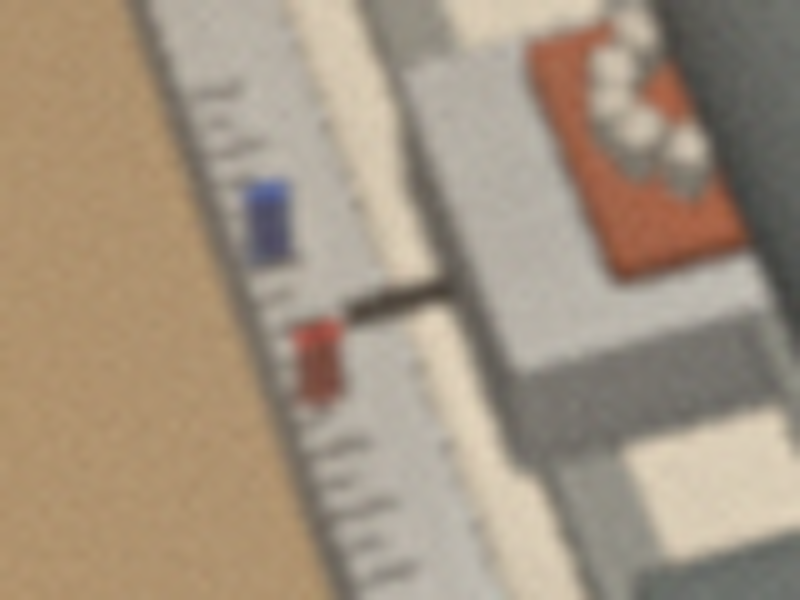

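The pointer is now near the red tab (tip 345, 310; tab top 317, 331). I'll lift off and look from close up with the wrist camera.

Request:
move_arm(
  increments=[
    [-0.02,0,-0.03,0],
    [-0.16,0,-0.03,0],
    [-0.27,0,-0.03,0],
    [-0.29,0.1,0.05,0],
    [-0.29,0.2,0.13,0],
  ],
)

```text
time: 12.28
tool_pos: [0.6354, -0.0903, 0.2719]
tool_rot: [-0.107, 1.565, -0.224]
contact_force: [0.5, 0.3, -0.7]
opening: 0.0005
```

Request:
move_arm(
  increments=[
    [0,0.05,0.04,0],
    [0,0.05,0.04,0],
    [0,0.05,0.04,0],
  ],
)

```text
time: 12.65
tool_pos: [0.6523, -0.0729, 0.2693]
tool_rot: [-0.424, 1.57, -0.54]
contact_force: [-0.2, 0.5, -0.2]
opening: 0.0003
```

```bash
python3 -c "
from st import *
st([90,100,260])
snap('wrist','w6.png');
"
```

```text
t 12.65 world [ 0.6523 -0.0729  0.2693] saw [ 89.4  98.3 269.3] zhead -6.6 F [-0.2  0.5 -0.2] op 0.0
cmd [0.023 0.004 0.001] twist -0.004
```

View pics/w6.png

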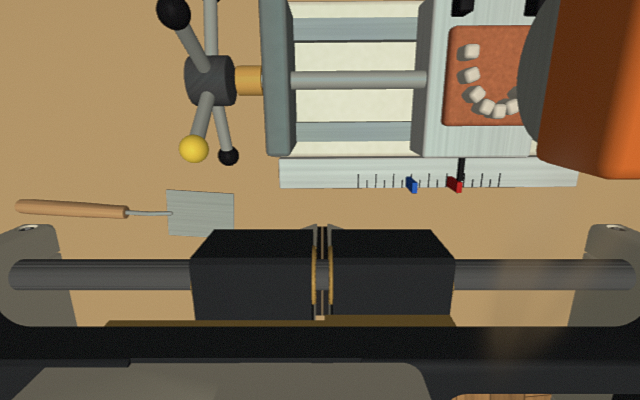

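```bash
python3 -c "
import cv2
s=cv2.imread('pics/w6.png')
cv2.imwrite('pics/w6z.png',cv2.resize(s[150:200,400:480],(800,500),interpolation=cv2.INTER_NEAREST))
"
```

```text
(no output)
```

View pics/w6z.png

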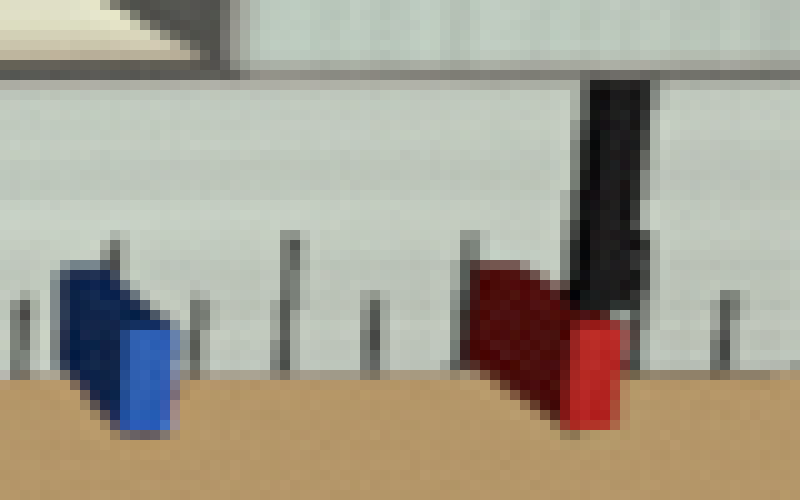

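Run:
```python
from st import *
w=robot.camera_params('wrist')
s=robot.observe()
R=Ro.from_euler('xyz',s['tool_rot']).as_matrix()
Rs,o=saw(SP); T=np.array(w['tool_from_camera'])
def bp(u,v,z,cam='wrist'):
    if cam=='wrist':
        d=np.array([(u-w['cx'])/w['fx'],(v-w['cy'])/w['fy'],1]); d=R@T[:3,:3]@d; c=R@T[:3,3]+s['tool_pos']
    else:
        p=P[cam]; d=np.array(p['R']).T@np.array([(u-p['cx'])/p['fx'],(v-p['cy'])/p['fy'],1]); c=-np.array(p['R']).T@p['t']
    X=c+d*(z-c[2])/d[2]; return Rs.T@(X-o)*1000
Z=lambda x,y:(x/10-.5+400,y/10-.5+150)
for n,x,y,z in [('redTop L',567,320,.09),('redTop R',627,320,.09),('redTop L far',560,430,.09),('redTop R far',618,430,.09),('blue L',120,330,.09),('blue R',180,325,.09),('blue far L',118,432,.09),('blue far R',172,432,.09),
 ('ptr tip L',570,305,.091),('ptr tip R',640,305,.091),('ptr root L',588,85,.091),('ptr root R',652,85,.091),('red foot L',462,365,.06),('red foot L near',468,262,.06)]:
    print(n,np.round(bp(*Z(x,y),z),1))
print('side')
for n,(c,uv),z in [('ptr tip s5',S2(345,306),.091),('ptr root s5',S2(450,283),.091),('ptr s0',S2(325,238),.091),('red',S2(319,330),.09),('blue',S2(268,190),.09)]:
    print(n,np.round(bp(*uv,z,c),1))
```

```text
redTop L [ 99.9 237.1  90. ]
redTop R [ 99.9 243.4  90. ]
redTop L far [111.8 237.6  90. ]
redTop R far [111.8 243.7  90. ]
blue L [100.8 190.4  90. ]
blue R [100.2 196.6  90. ]
blue far L [111.8 190.9  90. ]
blue far R [111.9 196.6  90. ]
ptr tip L [ 98.  236.8  91. ]
ptr tip R [ 98.  244.1  91. ]
ptr root L [ 74.9 236.3  91. ]
ptr root R [ 74.9 242.8  91. ]
red foot L [112.4 238.   60. ]
red foot L near [100.3 237.6  60. ]
side
ptr tip s5 [ 96.5 239.7  91. ]
ptr root s5 [ 68.9 241.2  91. ]
ptr s0 [ 95.3 217.7  91. ]
red [104.7 244.   90. ]
blue [105.  197.8  90. ]
```

The wrist view puts the pointer about level with red (maybe 0.7 mm past). The side view says it is about 4 mm short. To remove parallax I'll look from directly above, at the pointer's own y.

Request:
move_arm(
  increments=[
    [-0.02,0,0.075,0],
    [-0.02,0.12,0.075,0],
    [-0.02,0.24,0.075,0],
    [-0.02,0.36,0.075,0],
    [-0.02,0.36,0.075,0],
  ],
)

```text
time: 13.32
tool_pos: [0.6989, 0.0699, 0.277]
tool_rot: [1.231, 1.57, 1.12]
contact_force: [-0.8, -0.2, 0.8]
opening: 0.0007
```

Request:
move_arm(
  increments=[
    [0,0,0,0],
    [0,0,0,0],
  ],
)

```text
time: 13.58
tool_pos: [0.6993, 0.0653, 0.277]
tool_rot: [-0.672, 1.57, -0.79]
contact_force: [0.5, 0.2, 0.2]
opening: 0.0006
```

```bash
python3 -c "
from st import *
st([120,243,270])
s=snap('wrist','w7.png')[:,:,::-1]
t=snap('top','t7.png')[:,:,::-1]
cv2.imwrite('pics/w7z.png',cv2.resize(s[120:170,290:370],(800,500),interpolation=cv2.INTER_NEAREST))
cv2.imwrite('pics/t7z.png',cv2.resize(t[150:250,220:360],(784,560),interpolation=cv2.INTER_CUBIC))
"
```

```text
t 13.575 world [0.6993 0.0653 0.277 ] saw [120.7 240.9 277. ] zhead -6.7 F [0.5 0.2 0.2] op 0.001
cmd [ 0.017  0.005 -0.002] twist -0.006
```

View pics/w7.png

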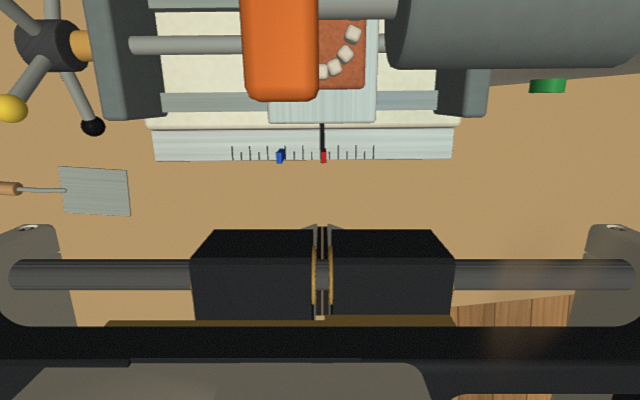

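View pics/w7z.png

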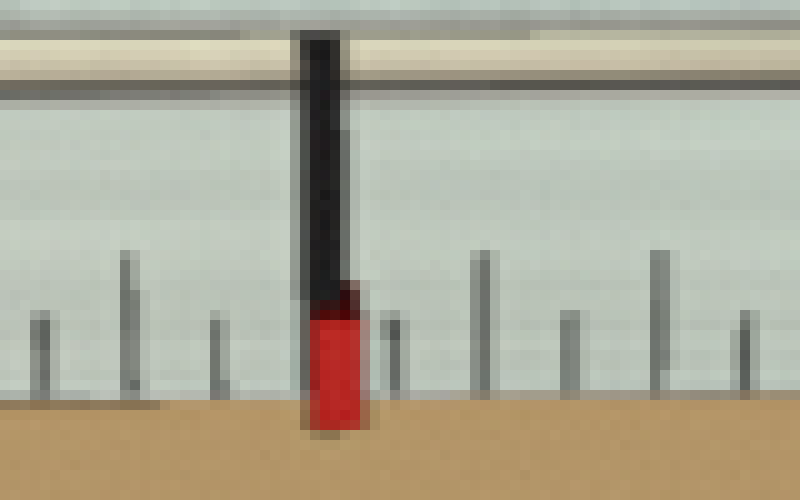

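From directly above (pointer at column 322, which is the optical centre): the pointer's centre line is at zoom column 326 and the red tab's centre at 337. That is about 1 px, or 1 mm, short. I'll refine it at subpixel level.

```bash
cat > sub.py <<'E'
from st import *
def sub(f,u0=312,u1=333,pr=None,tr=None,off=0):
    im=cv2.imread(f).astype(float); s=robot.observe()
    R=Ro.from_euler('xyz',s['tool_rot']).as_matrix(); w=robot.camera_params('wrist'); T=np.array(w['tool_from_camera']); Rs,o=saw(SP)
    def bp(u,v,z):
        d=R@T[:3,:3]@np.array([(u-w['cx'])/w['fx'],(v-w['cy'])/w['fy'],1]); c=R@T[:3,3]+s['tool_pos']
        return (Rs.T@(c+d*(z-c[2])/d[2]-o)*1000)
    u=np.arange(u0,u1); L=[]
    for v in pr:
        g=im[v,u0:u1].mean(1); bg=np.median(g); wt=np.clip((bg-g)/bg,0,1); wt[wt<.12]=0; X=bp((wt*u).sum()/wt.sum(),v,.091); L.append(X)
        print('p',v,round((wt*u).sum()/wt.sum(),2),round(wt.sum(),2),np.round(X,2))
    M=[]
    for v in tr:
        g=im[v,u0:u1]; r=np.clip(g[:,2]-1.5*g[:,0]-25,0,None)
        g2=g[:,2]-g[:,1]; b=np.median(g2); r=np.clip(g2-b-15,0,None); X=bp((r*u).sum()/r.sum(),v,.09); M.append(X)
        print('t',v,round((r*u).sum()/r.sum(),2),np.round(X,2))
    L=np.array(L);M=np.array(M); print('ptr-red dy, mean:',L[:,1].mean()-M[:,1].mean(),' last5 ptr:',L[-5:,1].mean()-M[:,1].mean())
E
python3 -c "
from sub import *
sub('pics/w7.png',pr=range(130,149),tr=range(152,162))"
```

```text
p 130 321.6 3.5 [ 77.95 239.76  91.  ]
p 131 321.61 3.54 [ 78.97 239.76  91.  ]
p 132 321.61 3.58 [ 79.98 239.76  91.  ]
p 133 321.73 3.79 [ 80.99 239.87  91.  ]
p 134 321.74 3.77 [ 82.01 239.88  91.  ]
p 135 321.73 3.8 [ 83.03 239.87  91.  ]
p 136 321.75 3.76 [ 84.05 239.88  91.  ]
p 137 321.74 3.75 [ 85.07 239.86  91.  ]
p 138 321.73 3.74 [ 86.09 239.84  91.  ]
p 139 321.74 3.8 [ 87.12 239.85  91.  ]
p 140 321.74 3.76 [ 88.14 239.85  91.  ]
p 141 321.75 3.8 [ 89.17 239.84  91.  ]
p 142 321.75 3.77 [ 90.2  239.85  91.  ]
p 143 321.74 3.76 [ 91.23 239.83  91.  ]
p 144 321.74 3.81 [ 92.26 239.83  91.  ]
p 145 321.74 3.78 [ 93.3  239.82  91.  ]
p 146 321.72 3.78 [ 94.33 239.79  91.  ]
p 147 321.74 3.75 [ 95.37 239.8   91.  ]
p 148 322.18 4.5 [ 96.41 240.26  91.  ]
t 152 323.16 [100.74 241.25  90.  ]
t 153 323.12 [101.79 241.21  90.  ]
t 154 323.12 [102.84 241.2   90.  ]
t 155 323.12 [103.89 241.2   90.  ]
t 156 323.11 [104.95 241.19  90.  ]
t 157 323.12 [106.01 241.19  90.  ]
t 158 323.12 [107.07 241.19  90.  ]
t 159 323.19 [108.13 241.25  90.  ]
t 160 323.18 [109.19 241.24  90.  ]
t 161 323.2 [110.25 241.26  90.  ]
ptr-red dy, mean: -1.3662529817226243  last5 ptr: -1.320728289536504
```

View pics/t7z.png

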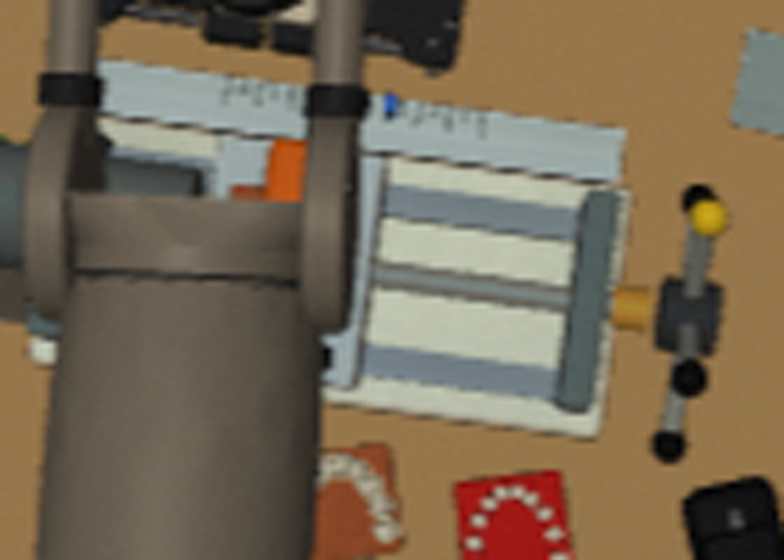

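The pointer is 1.35 mm short, which is about 24° more. First I'll get the yellow arm's angle from the top picture.

```bash
python3 -c "
from st import *
Rs,o=saw(SP)
for n,x,y in[('y',709,217),('b',669,445)]:
  uv=np.array(T1(x,y)[1])
  f=lambda p:proj('top',Rs@np.array([.08*np.cos(p[0]),0,.11+.08*np.sin(p[0])])+o)-uv
  for g in ([.8] if n=='y' else [2.9,3.3]):
    r=least_squares(f,[g]); print(n,np.degrees(r.x),r.fun)
st([-75,0,270])"
```

```text
y [46.70785559] [-0.13707357 -0.00648824]
b [167.41847346] [0.55884606 0.26674708]
b [195.39828532] [-0.29730945  0.04428882]
t 13.675 world [0.6993 0.0656 0.2769] saw [120.8 241.2 276.9] zhead -6.7 F [-0.2  0.2  0.1] op 0.001
cmd [ 0.017 -0.606 -0.486] twist -0.005
```

Request:
move_arm(
  increments=[
    [0,-0.14,0,0],
    [0,-0.28,0,0],
    [0,-0.42,0,0],
    [0,-0.53,-0.1,0],
    [0,-0.6,-0.23,0],
  ],
)

```text
time: 14.3
tool_pos: [0.5788, -0.1637, 0.2757]
tool_rot: [-2.405, 1.57, -2.523]
contact_force: [1.1, -1.0, 0.5]
opening: 0.0001
```

Request:
move_arm(
  increments=[
    [0,0,-0.14,0],
    [0,0,-0.25,0],
    [0,0,-0.25,0],
    [0.1,0,-0.25,0],
    [0.2,0,-0.25,0],
  ],
)

```text
time: 14.92
tool_pos: [0.4822, -0.15, 0.1963]
tool_rot: [-0.292, 1.568, -0.408]
contact_force: [-0.0, -0.7, -0.6]
opening: 0.0004
```

```bash
python3 -c "
from st import *
st([-31,0,152])"
```

```text
t 14.925 world [ 0.4822 -0.15    0.1963] saw [-71.    2.8 196.3] zhead -6.6 F [-0.  -0.7 -0.6] op 0.0
cmd [ 0.111 -0.007  0.1  ] twist -0.004
```

Request:
move_arm(
  increments=[
    [0.1,-0.005,0,0],
    [0.11,-0.005,0,0],
    [0.11,-0.005,0.03,0],
    [0.11,-0.005,0.06,0],
    [0.11,-0.005,0.08,0],
  ],
)

```text
time: 15.55
tool_pos: [0.5141, -0.1555, 0.1549]
tool_rot: [-0.591, 1.568, -0.706]
contact_force: [-5.3, -0.3, 3.6]
opening: 0.0007
```

Request:
move_arm(
  increments=[
    [0,0,0.01,0],
    [0,0,0.02,0],
    [0,0,0.02,0],
  ],
)

```text
time: 15.92
tool_pos: [0.5214, -0.1558, 0.1531]
tool_rot: [-0.092, 1.569, -0.207]
contact_force: [0.0, 0.5, -1.0]
opening: 0.0006
```

```bash
python3 -c "
from st import *
st([-31,0,152])"
```

```text
t 15.925 world [ 0.5214 -0.1558  0.1531] saw [-31.5   1.4 153.1] zhead -6.6 F [ 0.   0.5 -1. ] op 0.001
cmd [ 0.003 -0.003  0.001] twist -0.004
```

Now back off, lift and look again from the same viewpoint.

Request:
move_arm(
  increments=[
    [0,0,-0.06,0],
    [-0.14,0,-0.08,0],
    [-0.28,0,-0.08,0],
    [-0.31,0.05,0.03,0],
    [-0.31,0.1,0.18,0],
  ],
)

```text
time: 16.55
tool_pos: [0.598, -0.1244, 0.2798]
tool_rot: [-0.14, 1.564, -0.256]
contact_force: [1.1, -0.9, -0.4]
opening: 0.0005
```

Request:
move_arm(
  increments=[
    [0,0.03,0.14,0],
    [0,0.13,0.19,0],
    [0,0.25,0.19,0],
    [0,0.38,0.19,0],
    [0,0.5,0.19,0],
  ],
)

```text
time: 17.18
tool_pos: [0.695, 0.0677, 0.2765]
tool_rot: [0.742, 1.569, 0.628]
contact_force: [0.5, -1.7, -0.0]
opening: 0.0007
```

Request:
move_arm(
  increments=[
    [0,0,0,0],
    [0,0,0,0],
    [0,0,0,0],
  ],
)

```text
time: 17.55
tool_pos: [0.6946, 0.0642, 0.2766]
tool_rot: [-0.063, 1.57, -0.18]
contact_force: [-0.7, 0.1, 0.2]
opening: 0.0005
```

```bash
python3 -c "
from st import *
st([120,243,270])
s=snap('wrist','w8.png')[:,:,::-1]
cv2.imwrite('pics/w8z.png',cv2.resize(s[120:170,290:370],(800,500),interpolation=cv2.INTER_NEAREST))
"
```

```text
t 17.55 world [0.6946 0.0642 0.2766] saw [116.2 239.3 276.6] zhead -6.7 F [-0.7  0.1  0.2] op 0.0
cmd [0.017 0.009 0.009] twist -0.005
```

View pics/w8z.png

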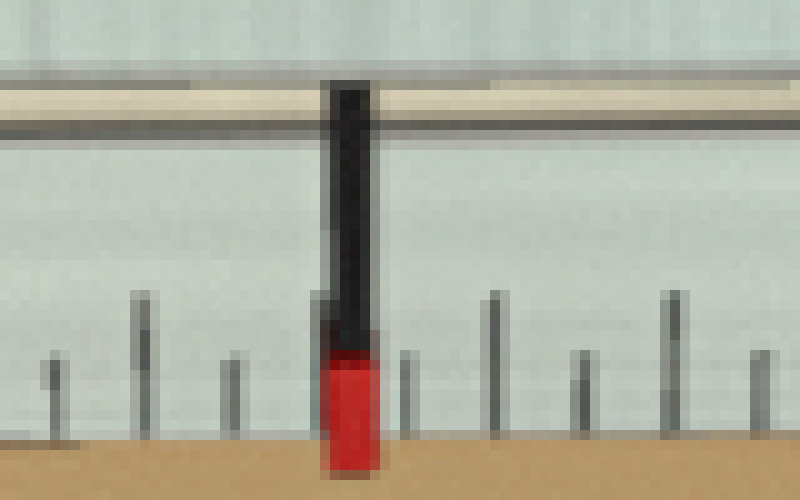

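```bash
python3 -c "
from sub import *
sub('pics/w8.png',u0=314,u1=335,pr=range(136,149),tr=range(157,166))
s=snap('side','s9.png');t=snap('top','t9.png')
cv2.imwrite('pics/s9y.png',cv2.resize(s[220:280,265:345,::-1],(800,600),interpolation=cv2.INTER_CUBIC))" | tail -12
```

```text
p 147 324.62 3.58 [ 90.78 240.73  91.  ]
p 148 324.62 3.6 [ 91.82 240.73  91.  ]
t 157 324.61 [101.4 240.7  90. ]
t 158 324.58 [102.46 240.66  90.  ]
t 159 324.59 [103.52 240.66  90.  ]
t 160 324.58 [104.58 240.66  90.  ]
t 161 324.58 [105.65 240.65  90.  ]
t 162 324.6 [106.71 240.66  90.  ]
t 163 324.81 [107.78 240.89  90.  ]
t 164 324.83 [108.85 240.9   90.  ]
t 165 324.86 [109.92 240.93  90.  ]
ptr-red dy, mean: -0.05949976982319072  last5 ptr: -0.011726192649689438
```

View pics/s9y.png

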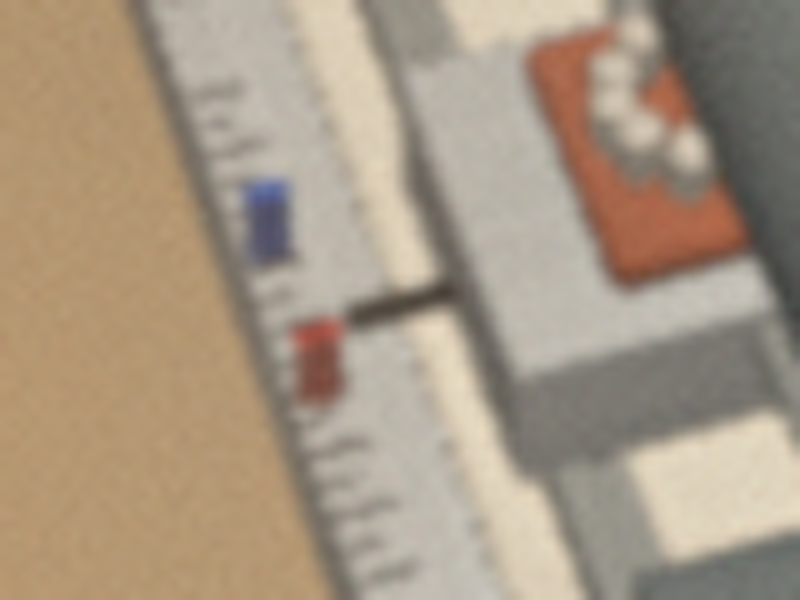

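View pics/t9.png

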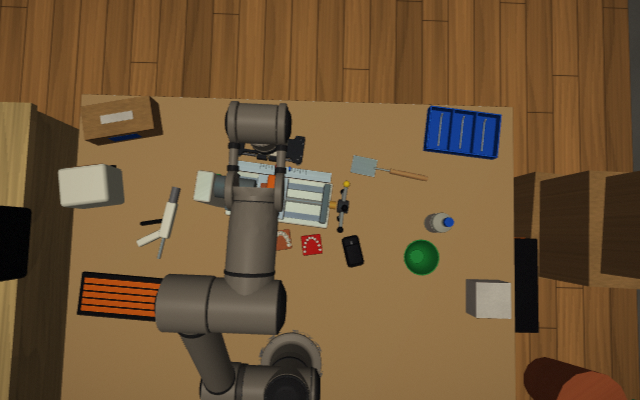

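```bash
python3 -c "
from st import *
s=st(); print(robot.hand_in())"
```

```text
t 17.7 world [0.6945 0.0643 0.2768] saw [116.1 239.4 276.8] zhead -6.7 F [-0.4  0.4  0.9] op 0.0
the job is handed in; nothing more can be done
None
```

The pointer is level with the red tab as far as my best view can tell, and the job is handed in at about 17.7 s on the robot's clock. I turned the handwheel in the positive direction by about 1.2 turns. I did this with the fingers closed, pushing the upper arms away from the robot in seven strokes, and the last one was a small correction.

- **Final position:** the wrist camera, looking straight down from the pointer's own position along the scale, puts the pointer within about 0.1 mm of the red tab's centre. Before the last stroke the same view showed it 1.35 mm short.
- **Disagreeing checks:** the side camera shows the pointer perhaps 1 to 1.5 mm short. It covers about 2.5 mm per pixel and views the scale at a slant, so I trusted the wrist view. An earlier slanted wrist picture, taken before the correction, read about 0.7 mm past. I put that down to parallax and my guess at the pointer's thickness.
- **Handing in:** the gripper was clear of everything. The readings I took stayed below 10 N, and the last top picture shows nothing else moved.

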